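# Finish packing the lug-plate tray

## Robot

A 6-joint arm with a two-finger parallel gripper is mounted at the origin on the work surface. World frame = base frame: x ahead of the robot, y to its left, z up, the work surface at z = 0. Lengths are in m, angles in rad, forces in N, time in s.
With the tool pointing down it reaches from about 0.3 to 0.825 m from the base axis. Payload 5.4 kg.
Tool frame: the origin (TCP) lies at the very end of the fingers, on their centre line; the grasp point (between the pads) lies 19 mm behind it; z points along the fingers, x is the direction in which the jaws open and shut, and the axes are right-handed (so a half turn about z gives the same grasp; the last joint's range is limited). The gripper opens to 92 mm and grips with 3 to 60 N. Pads are 20 mm wide; open, the fingers measure 128 mm over their backs; the gripper's body (75 mm by 189 mm) begins 69 mm behind the grasp point.
Start: joints at [-1.556, 0.158, 1.597, -0, 1.386, -0.21], TCP at [0.128, -0.561, 0.215] pointing down, gripper open.
Joint ranges: [-2.91, 2.91], [-0.94, 2.29], [0.18, 2.7], [-1.29, 4.43], [0.17, 2.64], [-3, 3]. Speed limits (rad/s): [2.57, 2.57, 3.14, 3.14, 3.14, 3.14].

## Interface

Orientations are given as a rotation vector (axis times angle).
In Python, from workcell import bot gives the robot as it stands. Calls block until the motion is done:
- bot.goto(position, orientation): joint-space move of the TCP to a pose.
- bot.line_to(position, rot=None, max_speed=0.15): straight line of the TCP; rot=None keeps the orientation; max_speed is the mean speed in m/s.
- bot.set_joints(angles): joint-space move.
- bot.set_gripper(opening, newtons=None): opening from 0.0 (shut) to 1.0 (fully open); newtons is the grip in N (None keeps the last); returns when the fingers have stopped.
- bot.hold(seconds).
- bot.inverse_kinematics(position, orientation): joint angles nearest the present ones, or None.
- bot.read_camera(name): name is "side" or "top" or "wrist"; returns a dict with "pixels" (384x512x3 uint8, blue, green, red), "fx", "fy", "cx", "cy" (pixels), "k1" (the pictures are not rectified: a ray, as slopes to the right and down, at radius r is drawn at 1 + k1 r^2 times it, then the intrinsics apply), "R" (3x3) and "t" (3): a world point X has camera coordinates R X + t. Camera axes: x right, y down, z forward; pixel columns grow to the right and rows downward; lengths in m; the calibration is good to about 2 mm. A picture is of the moment at which its call begins. There is no depth.
A pose or a line that the arm cannot do raises bot.MotionError and nothing moves.
- bot.job_done(): hands the job in, once; it reports no verdict.
Readings, each from a call of its own:
- bot.current_clock(): time.
- bot.current_joints(): joint angles.
- bot.current_joint_vel(): joint speeds.
- bot.current_effort(): joint torques, N m.
- bot.current_ee_pos(): TCP position.
- bot.current_tool_rot(): TCP orientation.
- bot.current_contact_force(): force on the tool from outside, world axes, zero at the start.
- bot.current_ft_torque(): the same for the moment, N m.
- bot.current_opening(): opening from 0.0 (shut) to 1.0 (fully open).
Only numpy, scipy, OpenCV 4.12 (cv2) and the standard library are available. Lean on these libraries where they do the work, as an engineer would, in place of code of your own. Each camera call takes 0.05 s, during which the arm holds its last target.

## Task

The tray already holds the notched lug plate. Turn the two loose L-shaped lug plates so that they nest with each other and with the notched plate, and lay both in the tray, so that all three end up lying flat on the tray floor, lugs up, none resting on another or on a wall. Leave the other things on the bench where they are.

Things in the scene. Friction and masses are not known exactly. Their poses are not given: they have to be found in the camera images.
- tray: Black plastic tray, fixed. Flat floor inside 160 (its x) by 213 mm (its y), 4 mm above the bench; walls rise 24 mm above the floor, flaring out 7 mm; 198 x 251 mm over the rim, 28 high. Origin: centre of the underside, on the bench. Turned up to 30 degrees either way. The notched plate lies in its +y end; the -y end and the notch are free.
- long_plate: Bare steel L plate, 6 mm thick, about 0.6 kg, loose on the bench; 144 x 96 mm, legs 48 wide. In its frame (mm) it covers x -36..12, y -60..84 (long leg) and x 12..60, y -60..-12 (foot). Upright lug on it: 10 thick (x), 40 long (y), top 51 above the underside. Origin: underside, below the lug's middle (= centre of mass); z up.
- short_plate: Bare steel L plate with equal legs, 6 mm thick, about 0.5 kg, loose on the bench; 96 x 96 mm, legs 48 wide. In its frame (mm) it covers x -40..8, y -40..56 and x 8..56, y -40..8. Upright lug on it: 10 thick (x), 40 long (y), top 51 above the underside. Origin: underside, below the lug's middle (= centre of mass); z up.
- notched_plate: Bare steel plate, 6 mm thick, 144 x 96 mm less a 48 x 48 corner notch; already flat in the tray, loose, about 5 mm from its +y and +x walls, axes along the tray's. In its frame (mm) it covers x -67..77, y 5..53 and x -19..77, y -43..5; the notch is at -x, -y. Lug as on the others, 51 high. Origin: underside, below the lug's middle; z up.
- jar: Bystander: closed glass jar, 68 mm across, 85 mm tall, beside the tray's +y end. Origin: centre of its underside.
- spool: Bystander: grey spool lying flat, 100 mm across, 45 mm tall. Origin: centre of its underside.
- tape: Bystander: tape measure, 66 x 36 x 62 mm tall, on the tray's -x side. Origin: centre of its underside.
- wrench: Bystander: steel wrench lying flat, 200 mm long along its x. Origin: underside, middle.
- clamp: Bystander: blue screw clamp lying flat, about 200 x 90 mm, 22 mm high. Origin: on the bench, at the middle of its back bar.
- angle: Bystander: dark angle-iron offcut, 170 mm along its x, 40 mm wide, 40 mm high. Origin: centre of its underside.
Not all that is in view belongs to the job. What is shaped like the long_plate but green is not meant.

How it is judged:
By the outcome, as a careful person would: the job done as asked, in the order asked, and still so for the second after the job is handed in, with the robot touching nothing.
It also fails if it takes over 58 s, if anything falls off the work surface, if the arm or the gripper's body presses on something with over 40 N, if the wrist force passes 120 N, or if a joint passes its speed limit or range.

## Working session

There is one attempt and no reset: what is moved stays moved. The work goes in short steps, each a Python script; the robot and the scene stay as the last script left them, time stands still between calls to the robot, and variables do not carry over. Pictures are saved under pics/ and viewed, and the job is handed in when it is done.

```bash
ls; mkdir -p pics; python3 - <<'E'
from workcell import bot
import cv2
for n in("top","side","wrist"):
    c=bot.read_camera(n); cv2.imwrite(f"pics/{n}0.png",c["pixels"])
    print(n,{k:(v if k!="pixels" else v.shape) for k,v in c.items()})
print(bot.current_clock(),bot.current_ee_pos(),bot.current_tool_rot())
E
```

```text
pics
top {'pixels': (384, 512, 3), 'fx': 400.9695743072592, 'fy': 400.9695743072592, 'cx': 252.50645750124198, 'cy': 187.2034421852373, 'k1': -0.1443486448983034, 'R': array([[-0.00661156, -0.99989483, -0.01290783],
       [-0.9865743 ,  0.00862878, -0.16308493],
       [ 0.16317915,  0.01165628, -0.98652759]]), 't': array([0.03360961, 0.56274493, 1.01760832])}
side {'pixels': (384, 512, 3), 'fx': 387.256674401427, 'fy': 387.256674401427, 'cx': 254.4926332337701, 'cy': 189.33360276243792, 'k1': -0.044990310789468316, 'R': array([[-0.99870552, -0.04764124, -0.01782118],
       [-0.02006494,  0.69093863, -0.72263491],
       [ 0.04674056, -0.72134189, -0.69100014]]), 't': array([0.56337284, 0.03451091, 1.28790567])}
wrist {'pixels': (384, 512, 3), 'fx': 321.57769877276985, 'fy': 321.57769877276985, 'cx': 254.1053651513564, 'cy': 195.26074579468587, 'k1': 0.020644562992556306, 'R': array([[ 0.22226979, -0.97498344, -0.00185288],
       [-0.9467906 , -0.21629552,  0.23833547],
       [-0.23277391, -0.05122048, -0.97118112]]), 't': array([-0.57363945, -0.02536044,  0.39117287])}
0.15 [ 0.12815013 -0.56004887  0.21387051] [-2.45573213e+00  1.95757326e+00  1.42610291e-03]
```

View pics/top0.png

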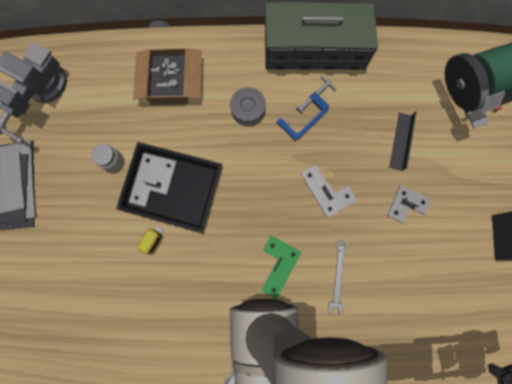

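View pics/side0.png

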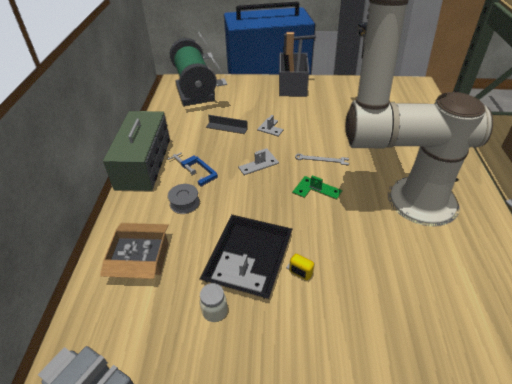

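View pics/wrist0.png

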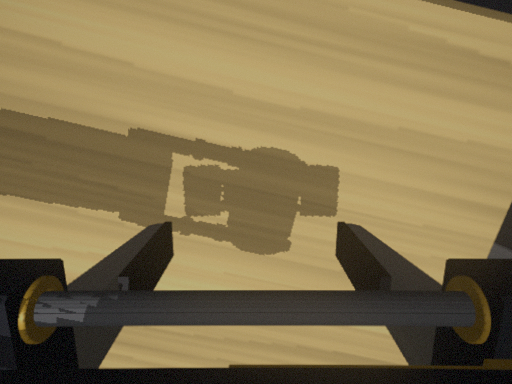

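The top view shows the tray around (170,187), the long plate around (327,192), the short plate around (408,203) and the green decoy around (281,265). Next I'll enlarge crops and get the corners.

```bash
cat > h.py <<'E'
import numpy as np, cv2
from scipy.optimize import least_squares
def slopes(c,uv):
    uv=np.atleast_2d(np.array(uv,float))
    d=(uv-[c["cx"],c["cy"]])/[c["fx"],c["fy"]]; s=d.copy()
    for _ in range(30):
        s=d/(1+c["k1"]*(s**2).sum(1,keepdims=True))
    return s
def ray(c,uv,z):
    s=slopes(c,uv); d=np.c_[s,np.ones(len(s))]@c["R"]; o=-c["R"].T@c["t"]
    z=np.broadcast_to(z,(len(s),))
    return o+d*((z-o[2])/d[:,2])[:,None]
def proj(c,X):
    Y=np.atleast_2d(X)@c["R"].T+c["t"]; s=Y[:,:2]/Y[:,2:]
    s=s*(1+c["k1"]*(s**2).sum(1,keepdims=True))
    return s*[c["fx"],c["fy"]]+[c["cx"],c["cy"]]
def crop(im,x,y,w,h,k,name):
    cv2.imwrite(name,cv2.resize(im[y:y+h,x:x+w],None,fx=k,fy=k,interpolation=cv2.INTER_CUBIC))
LONG=np.array([[-36,-60],[60,-60],[60,-12],[12,-12],[12,84],[-36,84]])/1e3
SHORT=np.array([[-40,-40],[56,-40],[56,8],[8,8],[8,56],[-40,56]])/1e3
NOTCH=np.array([[-67,5],[-19,5],[-19,-43],[77,-43],[77,53],[-67,53]])/1e3
def tf(p,P):
    c,s=np.cos(p[2]),np.sin(p[2]); P=np.atleast_2d(P)
    return P@np.array([[c,s],[-s,c]])+p[:2]
def rv(phi):
    # tool down, tool x along world angle phi
    from scipy.spatial.transform import Rotation as R
    c,s=np.cos(phi),np.sin(phi)
    return R.from_matrix(np.array([[c,s,0],[s,-c,0],[0,0,-1]]).astype(float)).as_rotvec()
E
python3 - <<'E'
from h import *
im=cv2.imread("pics/top0.png")
crop(im,105,135,130,100,6,"pics/tt.png"); crop(im,290,150,150,75,5,"pics/tp.png")
E
```

```text
(no output)
```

View pics/tt.png

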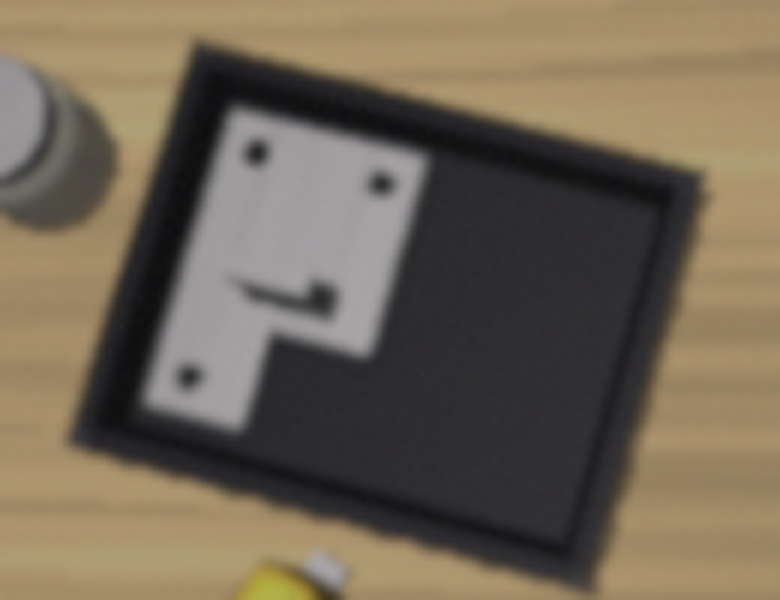

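View pics/tp.png

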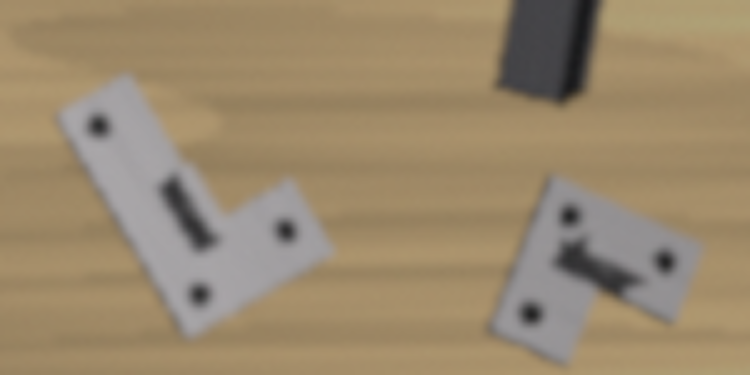

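```bash
cat > est.py <<'E'
from h import *
from workcell import bot
import sys
c=bot.read_camera("top")
def fit(P,uv,z,g):
    X=ray(c,uv,z)[:,:2]
    best=None
    for a in np.arange(0,6.28,.5):
        r=least_squares(lambda p:(tf(p,P)-X).ravel(),[X[:,0].mean(),X[:,1].mean(),a])
        if best is None or r.cost<best.cost: best=r
    p=best.x; p[2]=(p[2]+np.pi)%(2*np.pi)-np.pi
    print(g,p,np.degrees(p[2]),"res mm",np.abs(best.fun).max()*1e3)
    return p
A=lambda l:np.array(l,float)
cp=lambda l:(A(l)+.5)/5-.5+[290,150]
ct=lambda l:(A(l)+.5)/6-.5+[105,135]
# long image: order of LONG vertices; image top-left end = leg end
L=fit(LONG,cp([[190,338],[335,250],[288,180],[225,220],[130,75],[58,115]]),.006,"long")
S=fit(SHORT,cp([[552,177],[492,328],[565,362],[597,292],[672,322],[702,243]]),.006,"short chk")
S2=fit(SHORT,cp([[552,177],[702,243],[672,322],[597,292],[565,362],[492,328]]),.006,"short alt")
N=fit(NOTCH,ct([[243,430],[272,332],[373,357],[428,155],[232,105],[143,407]]),.010,"notch")
N2=fit(NOTCH,ct([[428,155],[373,357],[272,332],[243,430],[143,407],[232,105]]),.010,"notch alt")
R=np.array([[-99,-125.5],[99,-125.5],[99,125.5],[-99,125.5]])/1e3
T=fit(R,ct([[590,590],[704,175],[198,42],[70,442]]),.028,"tray")
E
python3 est.py
python3 - <<'E'
from h import *
im=cv2.imread("pics/side0.png")
crop(im,195,210,105,95,6,"pics/st.png"); crop(im,230,110,70,70,8,"pics/sp.png")
E
```

```text
long [ 0.5540498  -0.17710303 -1.05778827] -60.60680350512404 res mm 3.1014747588478384
short chk [ 0.5206267  -0.4019448   2.69877294] 154.62829943482225 res mm 2.770064081382251
short alt [ 0.49936449 -0.40968409 -0.42980501] -24.626013143664924 res mm 125.9794935744189
notch [ 0.58207763  0.30537666 -0.25136111] -14.401930812796925 res mm 2.6503355371136905
notch alt [0.5787483  0.31655322 2.89114443] 165.6503737696898 res mm 90.66022577258492
tray [ 0.57119916  0.25720818 -0.26985369] -15.461477794277801 res mm 2.8276516735565997
```

View pics/sp.png

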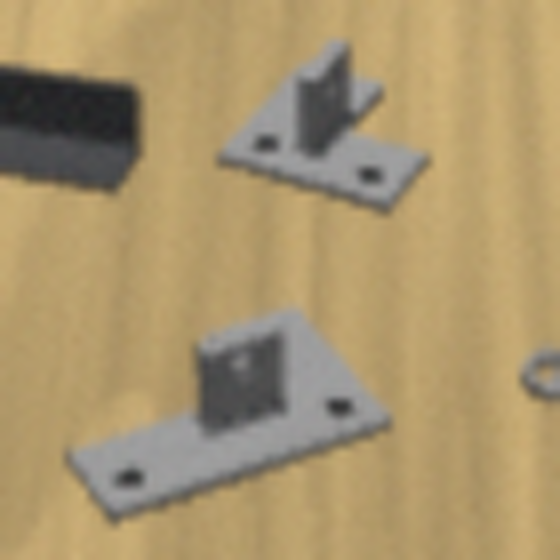

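```bash
python3 - <<'E'
from h import *
from workcell import bot
d=np.radians
for nm,p,ph in [("short",[.5206,-.4019],d(154.6)),("long",[.554,-.177],d(-60.6)),("S place",[.56,.23],d(165.6)),("L place",[.54,.21],d(-14.4))]:
    for f in (0,np.pi):
        for z in (.02,.3):
            q=bot.inverse_kinematics([*p,z],rv(ph+f)); print(nm,f,z,None if q is None else np.round(q,2))
c=bot.read_camera("wrist"); print("cam",-c["R"].T@c["t"],bot.current_ee_pos())
E
```

```text
short 0 0.02 [-0.84  0.57  1.48  0.    1.09  2.74]
short 0 0.3 [-0.84  0.34  1.22  0.    1.59  2.74]
short 3.141592653589793 0.02 [-0.84  0.57  1.48 -0.    1.09 -0.4 ]
short 3.141592653589793 0.3 [-0.84  0.34  1.22 -0.    1.59 -0.4 ]
long 0 0.02 [-0.52  0.4   1.72 -0.    1.02  0.54]
long 0 0.3 [-0.52  0.13  1.46 -0.    1.55  0.54]
long 3.141592653589793 0.02 [-0.52  0.4   1.72 -0.    1.02 -2.6 ]
long 3.141592653589793 0.3 [-0.52  0.13  1.46 -0.    1.55 -2.6 ]
S place 0 0.02 [ 0.19  0.45  1.64 -0.    1.04 -2.7 ]
S place 0 0.3 [ 0.19  0.2   1.39 -0.    1.56 -2.7 ]
S place 3.141592653589793 0.02 [0.19 0.45 1.64 0.   1.04 0.44]
S place 3.141592653589793 0.3 [0.19 0.2  1.39 0.   1.56 0.44]
L place 0 0.02 [ 0.16  0.4   1.72 -0.    1.02  0.41]
L place 0 0.3 [ 0.16  0.13  1.46 -0.    1.55  0.41]
L place 3.141592653589793 0.02 [ 0.16  0.4   1.72 -0.    1.02 -2.73]
L place 3.141592653589793 0.3 [ 0.16  0.13  1.46 -0.    1.55 -2.73]
cam [ 0.19454817 -0.54482767  0.38514819] [ 0.12816123 -0.56021748  0.21411632]
```

```bash
python3 - <<'E'
from h import *
from workcell import bot
import pickle
bot.goto([.56,.245,.36],rv(np.radians(-14.4)))
bot.hold(.2)
c=bot.read_camera("wrist"); pickle.dump(c,open("wt.pkl","wb"))
cv2.imwrite("pics/wt.png",c["pixels"]); print(bot.current_clock(),bot.current_ee_pos())
E
```

```text
3.7333 [0.56010034 0.24470976 0.35994777]
```

View pics/wt.png

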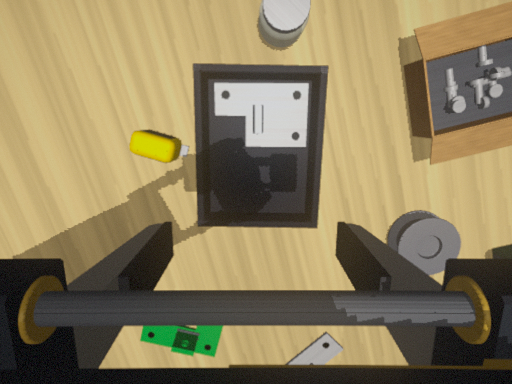

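The wrist view shows the whole tray at (193..328, 64..228), with the notched plate at (214..308, 83..147). Its notch is to the lower left.

```bash
python3 - <<'E'
from h import *
im=cv2.imread("pics/wt.png")
im=np.clip(255*(im/255.)**.6,0,255).astype(np.uint8)
crop(im,185,58,150,75,5,"pics/wta.png");crop(im,185,130,150,105,5,"pics/wtb.png")
E
```

```text
(no output)
```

View pics/wta.png

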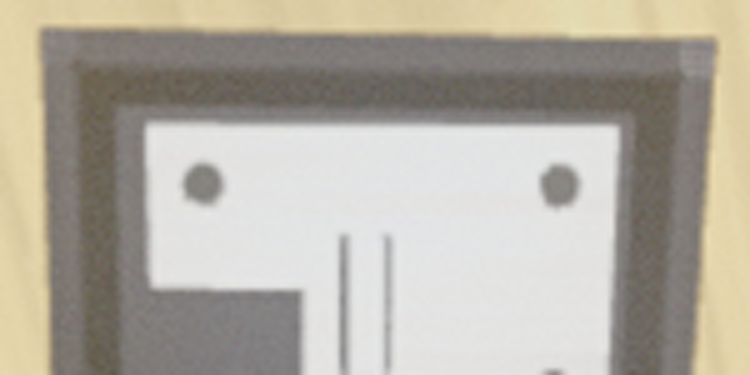

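View pics/wtb.png

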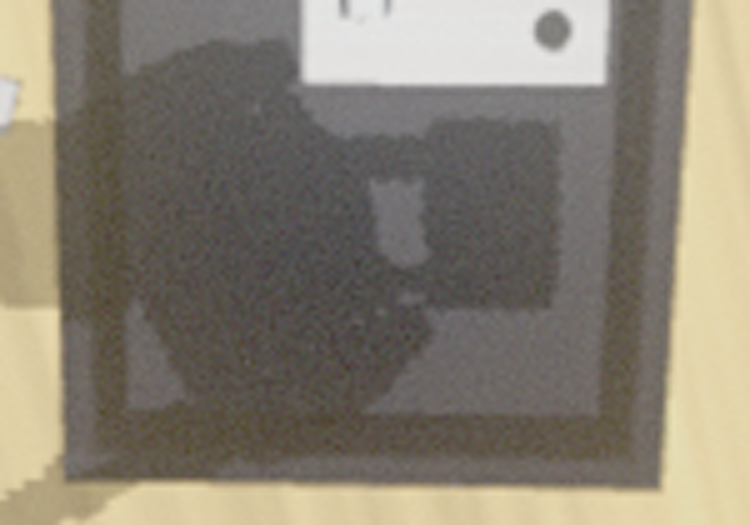

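```bash
cat > est2.py <<'E'
from h import *
import pickle
def fit(c,P,uv,z,g,p0):
    X=ray(c,uv,z)[:,:2]
    r=least_squares(lambda p:(tf(p,P)-X).ravel(),p0); p=r.x
    print(g,np.round(p,4),round(np.degrees(p[2]),2),"res mm",np.round(r.fun*1e3,1))
    return p
if __name__=="__main__":
    c=pickle.load(open("wt.pkl","rb"))
    a=lambda x,y:((x+.5)/5-.5+185,(y+.5)/5-.5+58); b=lambda x,y:((x+.5)/5-.5+185,(y+.5)/5-.5+130)
    p0=[.57,.26,-.25]
    N=fit(c,NOTCH,[a(150,288),a(303,290),b(303,82),b(607,84),a(620,125),a(145,123)],.010,"notch",p0)
    F=np.array([[-80,-106.5],[80,-106.5],[80,106.5],[-80,106.5]])/1e3
    T=fit(c,F,[b(127,408),b(597,415),a(635,108),a(115,103)],.004,"floor",p0)
    O=np.array([[-99,-125.5],[99,-125.5],[99,125.5],[-99,125.5]])/1e3
    T2=fit(c,O,[b(66,482),b(660,488),a(716,38),a(40,28)],.028,"rim",p0)
    for t in (T,T2): print("notch in tray", tf([0,0,-t[2]],N[:2]-t[:2])*1e3)
E
python3 est2.py
```

```text
notch [ 0.5825  0.305  -0.2556] -14.64 res mm [ 0.5  0.1  0.6  0.5  0.6 -0.2 -1.   0.6 -1.  -0.3  0.4 -0.8]
floor [ 0.5719  0.2583 -0.2676] -15.33 res mm [ 0.7  0.7  0.1  0.9 -0.8 -1.2  0.1 -0.5]
rim [ 0.5721  0.2579 -0.2668] -15.28 res mm [-0.9  0.1  0.9 -1.1  0.4  0.4 -0.4  0.6]
notch in tray [[-2.06708915 47.81188388]]
notch in tray [[-2.32124257 48.18381372]]
```

```bash
python3 - <<'E'
from h import *
from workcell import bot
import pickle
bot.goto([.554,-.177,.26],rv(-1.0578))
bot.hold(.2)
c=bot.read_camera("wrist"); pickle.dump(c,open("wl.pkl","wb"))
cv2.imwrite("pics/wl.png",c["pixels"]); print(bot.current_clock(),bot.current_ee_pos())
crop(c["pixels"],150,60,200,150,4,"pics/wl4.png")
print(proj(c,np.c_[tf([.554,-.177,-1.0578],LONG),np.full(6,.006)]))
E
```

```text
5.575 [ 0.55430714 -0.17636023  0.26018341]
[[228.25534223 212.48600631]
 [297.8253469  212.53845762]
 [299.0120537  178.31711867]
 [263.30149318 178.29693992]
 [263.89298719 103.99565454]
 [226.1372     103.95030506]]
```

View pics/wl4.png

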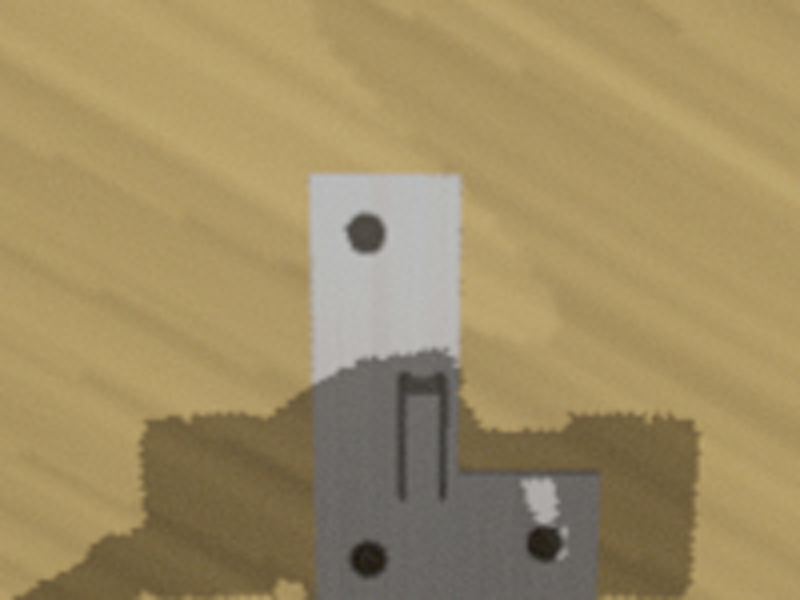

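View pics/wl.png

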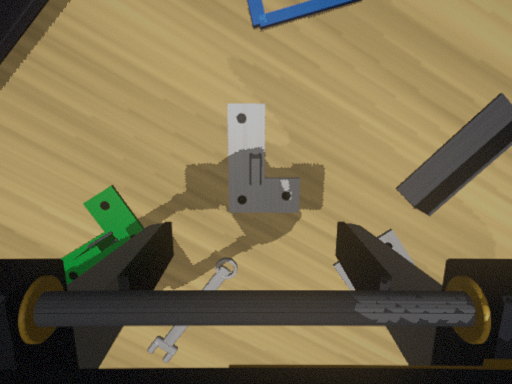

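The long plate is at (227..299, 103..213), within 1–2 px of the prediction. I'll refine its pose and grasp it.

```bash
python3 - <<'E'
from est2 import *
c=pickle.load(open("wl.pkl","rb"))
crop(c["pixels"],200,90,120,140,5,"pics/wl5.png")
g=lambda x,y:((x+.5)/4-.5+150,(y+.5)/4-.5+60)
P=fit(c,LONG,[(228.8,213),(299,213),g(600,470),g(457,470),g(461,174),g(310,174)],.006,"long",[.554,-.177,-1.058])
from workcell import bot
print(bot.inverse_kinematics([*P[:2],.022],rv(P[2])))
bot.goto([*P[:2],.10],rv(P[2]))
bot.line_to([*P[:2],.022],max_speed=.12)
print(bot.current_ee_pos(),bot.current_contact_force())
bot.set_gripper(0.0,40)
print(bot.current_clock(),bot.current_opening(),bot.current_ee_pos(),bot.current_contact_force())
bot.line_to([*P[:2],.10],max_speed=.15)
print(bot.current_opening(),bot.current_ee_pos(),bot.current_contact_force(),bot.current_ft_torque(), bot.current_clock())
c=bot.read_camera("wrist"); pickle.dump(c,open("wl2.pkl","wb")); cv2.imwrite("pics/wl2.png",c["pixels"])
c=bot.read_camera("side"); crop(c["pixels"],180,90,160,120,5,"pics/sl2.png")
E
```

```text
long [ 0.5551 -0.1776 -1.0575] -60.59 res mm [ 1.4  0.4  0.9  1.1 -0.7 -0.7 -0.7 -0.7 -0.5 -0.  -0.4  0. ]
[-0.51688923  0.40105547  1.7126204   0.          1.02791679  0.54062001]
[ 0.55595996 -0.17811365  0.02307161] [-0.17852043  0.93741795  0.40449195]
8.2667 0.10710528134328735 [ 0.55506554 -0.17757079  0.02201556] [-0.17681317 -0.23407346  0.76846474]
0.10112432421353791 [ 0.55394485 -0.17701153  0.09846452] [-0.34230654  0.67089587 -6.54672625] [ 0.03176664  0.04190161 -0.06066435] 8.9333
```

View pics/wl2.png

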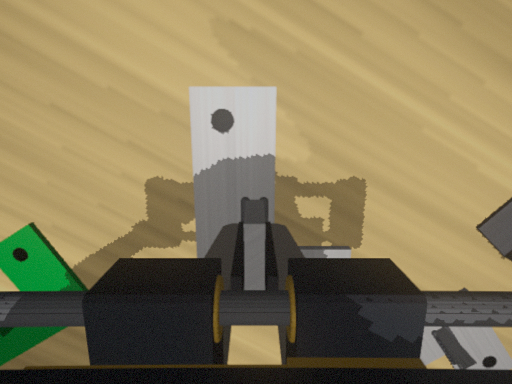

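View pics/sl2.png

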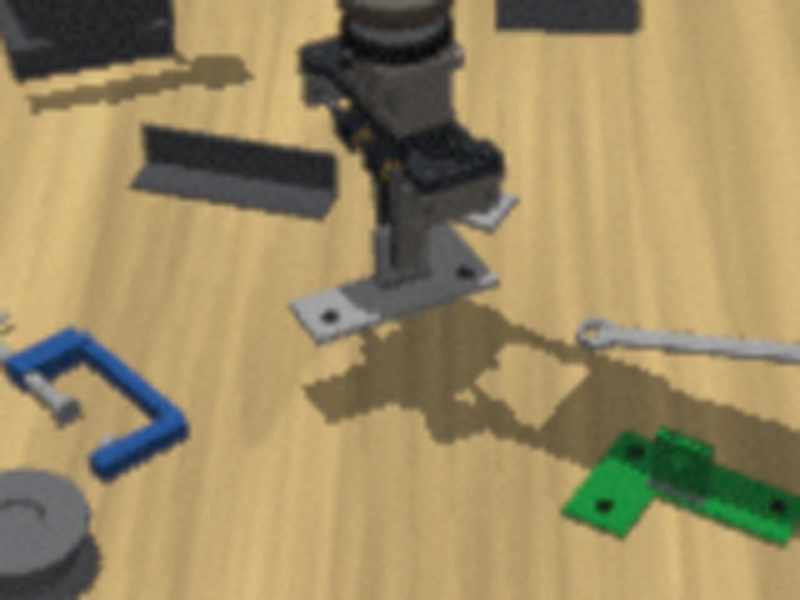

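```bash
python3 - <<'E'
from est2 import *
from workcell import bot
c=pickle.load(open("wl2.pkl","rb"))
e=np.array([0.55394485,-0.17701153]); 
X=ray(c,[(190,87),(276,87),(350.5,247)],.0825)[:,:2]
print("held local mm (expect -36,84; 12,84; 60,-12)",tf([0,0,1.0575],X-e)*1e3)
T=np.array([.572,.258,-.265]); tgt=tf(T,[-.039,-.039])[0]; print(tgt)
bot.line_to([.555,-.1776,.16],max_speed=.25)
bot.goto([*tgt,.16],rv(T[2]))
bot.hold(.2)
print(bot.current_clock(),bot.current_ee_pos(),bot.current_tool_rot(),rv(T[2]))
c=bot.read_camera("wrist"); pickle.dump(c,open("wp.pkl","wb")); cv2.imwrite("pics/wp.png",c["pixels"])
E
```

```text
held local mm (expect -36,84; 12,84; 60,-12) [[-35.34705763  83.75406747]
 [ 12.08603876  83.75400871]
 [ 59.87728808 -10.89584761]]
[0.52414693 0.23057585]
11.1417 [0.52460889 0.22968273 0.1600321 ] [ 3.11362160e+00 -4.17562614e-01  2.28230150e-04] [ 3.11405568 -0.4150441   0.        ]
```

View pics/wp.png

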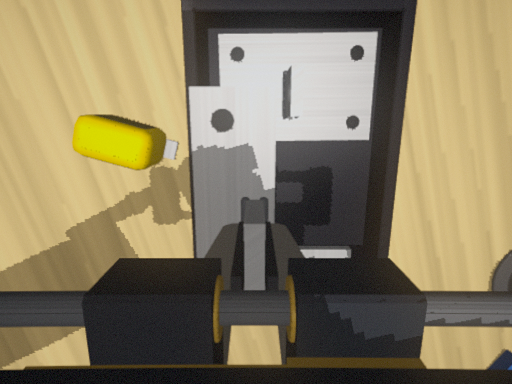

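The plate sits in the grip within about 1 mm of nominal, and the tray is clear below. I'll lower it partway, take a picture, then continue down.

```bash
python3 - <<'E'
from est2 import *
from workcell import bot
tgt=[.52415,.23058]
bot.line_to([*tgt,.05],rot=rv(-.265),max_speed=.15); bot.hold(.2)
print(bot.current_clock(),bot.current_ee_pos(),bot.current_contact_force())
c=bot.read_camera("wrist"); cv2.imwrite("pics/wp2.png",c["pixels"]); pickle.dump(c,open("wp2.pkl","wb"))
P=np.r_[tgt,-.265]
print(proj(c,np.c_[tf(P,LONG[3:]),np.full(3,.034)]))
print("notch should be",proj(c,np.c_[tf([.5825,.305,-.2556],NOTCH),np.full(6,.010)]))
E
```

```text
12.275 [0.52510533 0.23081989 0.05125294] [ 0.25372308 -1.21004495 -6.96993424]
[[270.07367408 247.70599809]
 [272.02997729  86.86039185]
 [185.63944752  86.80427113]]
notch should be [[202.16566651  77.59349593]
 [279.29449452  76.8420643 ]
 [278.61120935 154.18047724]
 [425.12860387 152.43365724]
 [445.88757292 -14.00109194]
 [197.90184719 -10.0844714 ]]
```

View pics/wp2.png

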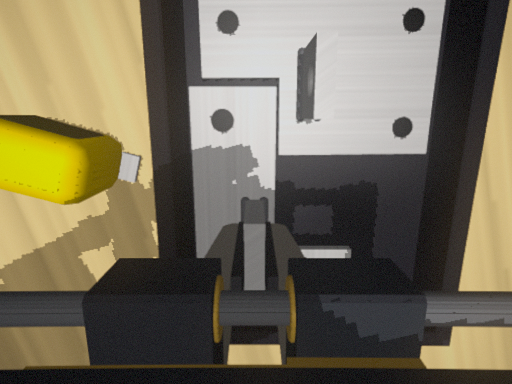

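```bash
python3 - <<'E'
from est2 import *
from workcell import bot
c=pickle.load(open("wp2.pkl","rb"))
N=np.array([.5825,.305,-.2556]);R=lambda X:tf([0,0,-N[2]],X-N[:2])*1e3
print("plate corners in notch frame",R(ray(c,[(190,87),(276,87)],.0353)[:,:2]))
print("notch edges",R(ray(c,[(202,79),(279,78),(278.5,154),(427,153)],.010)[:,:2]))
print(bot.current_ee_pos(), bot.current_joint_vel())
E
```

```text
plate corners in notch frame [[-70.19576332  -2.65152376]
 [-22.72957679  -3.07664969]]
notch edges [[-67.14490269   4.17760953]
 [-19.17682196   4.32418554]
 [-19.07433057 -42.8804733 ]
 [ 78.25958863 -43.38672536]]
[0.52486743 0.23075169 0.05100279] [-5.52131994e-04  4.23188765e-03  7.13032863e-03  3.50315105e-04
 -1.11269928e-03  9.60159426e-05]
```

```bash
python3 - <<'E'
from est2 import *
from workcell import bot
T=np.array([.572,.258,-.265]); tgt=tf(T,[-.0403,-.039])[0]
bot.line_to([*tgt,.027],rot=rv(-.265),max_speed=.08); bot.hold(.3)
print(bot.current_ee_pos(),bot.current_contact_force())
bot.line_to([*tgt,.0258],max_speed=.02); bot.hold(.2)
print(bot.current_ee_pos(),bot.current_contact_force())
bot.set_gripper(.35)
print(bot.current_opening(),bot.current_contact_force(),bot.current_clock())
bot.line_to([*tgt,.12],max_speed=.2)
bot.set_gripper(1.0)
c=bot.read_camera("wrist"); cv2.imwrite("pics/wp3.png",c["pixels"]); pickle.dump(c,open("wp3.pkl","wb"))
print(bot.current_clock())
E
```

```text
[0.52272026 0.2308704  0.02679417] [ 0.84596317  0.49618495 -6.9899984 ]
[0.52288365 0.23091068 0.02580169] [ 0.5454049   0.34005755 -6.98351579]
0.3521463692199435 [ 0.11495739 -0.10242337  0.2312746 ] 14.025
15.675
```

View pics/wp3.png

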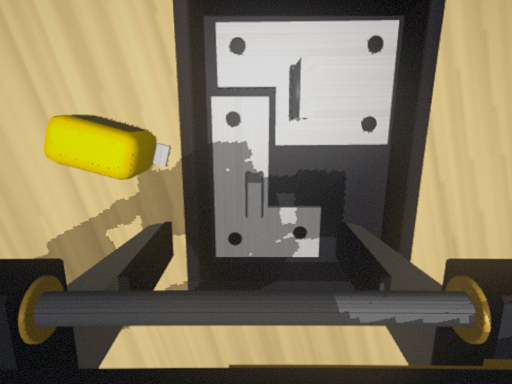

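The long plate lies flat in the notch at (212..321, 96..257), with gaps all round. Next is the short plate.

```bash
python3 - <<'E'
from est2 import *
from workcell import bot
c=pickle.load(open("wp3.pkl","rb"))
L=fit(c,LONG,[(216,257),(319.5,257),(321,207),(269.5,207),(268.5,96.5),(211.5,96.5)],.010,"long",[.524,.23,-.265])
T=np.array([.572,.258,-.267]); print("long in tray",tf([0,0,-T[2]],tf(L,LONG)-T[:2])*1e3)
bot.line_to([*bot.current_ee_pos()[:2],.2],max_speed=.25)
bot.goto([.5206,-.4019,.26],rv(2.6988-np.pi)); bot.hold(.2)
c=bot.read_camera("wrist"); cv2.imwrite("pics/ws.png",c["pixels"]); pickle.dump(c,open("ws.pkl","wb"))
print(proj(c,np.c_[tf([.5206,-.4019,2.6988],SHORT),np.full(6,.006)]),bot.current_clock())
crop(c["pixels"],190,110,140,120,5,"pics/ws5.png")
E
```

```text
long [ 0.5246  0.2297 -0.2617] -14.99 res mm [ 1.1  0.2 -0.4  1.   0.1 -0.2 -1.2 -0.   0.4 -0.4 -0.  -0.5]
long in tray [[ -73.96644787 -100.00526279]
 [  22.03220052  -99.49584298]
 [  21.77749061  -51.49651879]
 [ -26.22183358  -51.7512287 ]
 [ -26.73125339   44.24741969]
 [ -74.73057758   43.99270978]]
[[284.00711532 138.80718302]
 [210.38121873 138.77047423]
 [211.55451775 175.08652991]
 [247.37578891 175.10414121]
 [247.53759147 209.49478233]
 [282.41657422 209.50554314]] 18.6583
```

View pics/ws5.png

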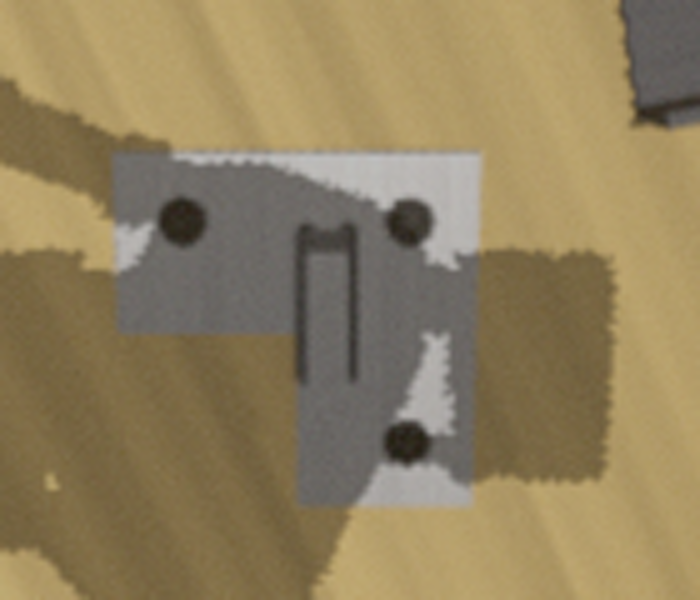

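```bash
python3 - <<'E'
from est2 import *
from workcell import bot
c=pickle.load(open("ws.pkl","rb"))
g=lambda x,y:((x+.5)/5-.5+190,(y+.5)/5-.5+110)
P=fit(c,SHORT,[g(481,152),g(112,152),g(117,332),g(297,332),g(298,506),g(472,506)],.006,"short",[.5206,-.4019,2.6988])
r=rv(P[2]-np.pi)
bot.goto([*P[:2],.10],r)
bot.line_to([*P[:2],.022],max_speed=.12); bot.hold(.1)
bot.set_gripper(0.0,40)
print(bot.current_clock(),bot.current_opening(),bot.current_ee_pos(),bot.current_contact_force())
bot.line_to([*P[:2],.16],max_speed=.2); bot.hold(.2)
e=bot.current_ee_pos()
print(bot.current_opening(),e,bot.current_contact_force(),bot.current_ft_torque(), bot.current_clock())
c=bot.read_camera("wrist"); pickle.dump((c,e,P),open("ws2.pkl","wb")); cv2.imwrite("pics/ws2.png",c["pixels"])
print("expect",proj(c,np.c_[tf([e[0],e[1],P[2]],SHORT),np.full(6,e[2]-.016)]))
E
```

```text
short [ 0.5219 -0.4042  2.6975] 154.56 res mm [-0.2 -0.   0.2  0.   0.1 -0.3 -0.1 -0.3 -0.   0.4  0.   0.3]
21.45 0.10444895048280642 [ 0.52164524 -0.4041065   0.021952  ] [-1.21605907  0.14162253  0.45697389]
0.10432445077170714 [ 0.52113803 -0.4033998   0.1578511 ] [-0.26776794 -0.14203998 -5.1906106 ] [-0.09898898 -0.0862394   0.01311541] 22.4917
expect [[321.05863181 165.27048116]
 [157.03100835 165.28386108]
 [162.60994323 242.10849405]
 [239.95180555 242.0664622 ]
 [240.73571846 310.79781463]
 [314.06858374 310.95422694]]
```

View pics/ws2.png

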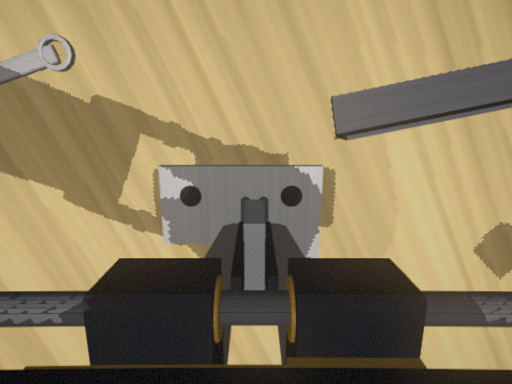

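The short plate is held level and at nominal to about 1 mm. I'll carry it over and lower it.

```bash
python3 - <<'E'
from est2 import *
from workcell import bot
T=np.array([.572,.258,-.265]); tgt=tf(T,[.0342,-.0393])[0]; print(tgt)
bot.goto([*tgt,.16],rv(T[2]))
bot.line_to([*tgt,.06],max_speed=.15); bot.hold(.3)
e=bot.current_ee_pos();print(bot.current_clock(),e,bot.current_contact_force())
c=bot.read_camera("wrist"); cv2.imwrite("pics/wq.png",c["pixels"]); pickle.dump(c,open("wq.pkl","wb"))
E
```

```text
[0.59471313 0.21111457]
25.875 [0.59528756 0.21120433 0.06089052] [-0.22610018  1.00231659 -5.61695464]
```

View pics/wq.png

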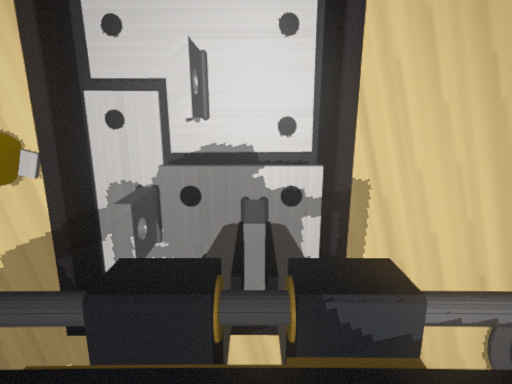

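```bash
python3 - <<'E'
from est2 import *
c=pickle.load(open("wq.pkl","rb"))
T=np.array([.572,.258,-.267]);R=lambda X:np.round(tf([0,0,-T[2]],X-T[:2])*1e3,1)
print("short top corners",R(ray(c,[(159.5,165.5),(323,165.5)],.0451)[:,:2]))
print("notch bottom",R(ray(c,[(169.5,153),(313,152)],.010)[:,:2]))
print("long right edge",R(ray(c,[(159,92),(163,160)],.010)[:,:2]))
E
```

```text
short top corners [[-19.4   0.7]
 [ 76.1   0.8]]
notch bottom [[-22.3   4.1]
 [ 76.4   4.9]]
long right edge [[-26.6  44. ]
 [-27.1  -0.7]]
```

```bash
python3 - <<'E'
from est2 import *
from workcell import bot
T=np.array([.572,.258,-.265]); tgt=tf(T,[.0330,-.0393])[0]
bot.line_to([*tgt,.027],rot=rv(-.265),max_speed=.08); bot.hold(.3)
print(bot.current_ee_pos(),bot.current_contact_force())
bot.line_to([*tgt,.0258],max_speed=.02); bot.hold(.2)
print(bot.current_ee_pos(),bot.current_contact_force())
bot.set_gripper(.33)
print(bot.current_opening(),bot.current_contact_force(),bot.current_clock())
bot.line_to([*tgt,.14],max_speed=.2)
bot.goto([.55,.22,.30],rv(-.265)); bot.hold(.2)
c=bot.read_camera("wrist"); cv2.imwrite("pics/wf.png",c["pixels"]); pickle.dump(c,open("wf.pkl","wb"))
s=bot.read_camera("side"); crop(s["pixels"],190,200,120,100,6,"pics/sf.png")
t=bot.read_camera("top"); cv2.imwrite("pics/tf.png",t["pixels"])
crop(c["pixels"],170,40,180,160,4,"pics/wf4.png")
print(bot.current_clock())
E
```

```text
[0.59344792 0.21140487 0.026796  ] [ 0.45022722  0.10441202 -5.56816881]
[0.59351803 0.21142    0.02577906] [-0.25562301 -0.36669808 -5.0905961 ]
0.32936873669878564 [-0.50466127  0.66041556 -0.36544669] 27.7333
29.5083
```

View pics/wf4.png

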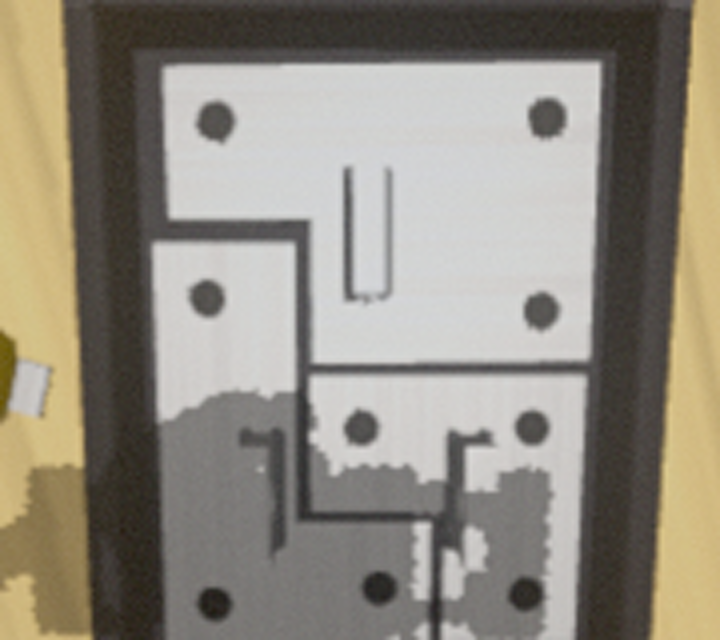

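View pics/sf.png

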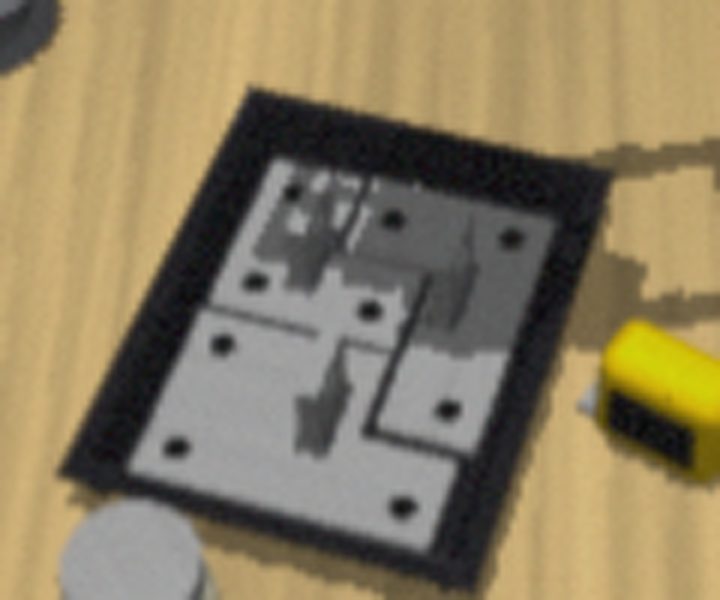

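View pics/tf.png

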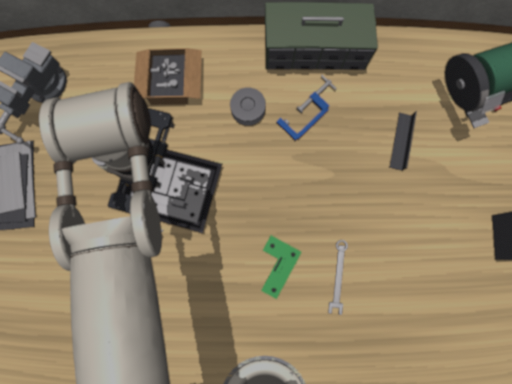

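All three plates show dark floor gaps all round in the wrist and side views, with none overlapping, and the bystanders haven't moved. I'm handing in.

```bash
python3 - <<'E'
from workcell import bot
print(bot.current_contact_force(),bot.current_clock()); bot.job_done()
E
```

```text
[ 0.21743094  0.62954065 -0.20579826] 29.5083
the job is handed in; nothing more can be done
```

I laid both loose plates in the tray, nested with each other and with the notched plate, and handed the job in at about 29.5 s of the 58 s allowed. The long plate's leg is in the notch. The short plate is turned half round against the long plate's foot.

- **Final pictures:** the wrist and side views show all three plates flat with lugs up. There is a strip of tray floor between every pair of plates and along the walls I could see.
- **Clearances:** the gaps between plates are roughly 3.5–9 mm. Gaps to the walls are about 5–6 mm at the sides and 6.5 mm beyond the long plate's foot. The short plate's figures come from its position just before release and the last commanded shift, not from a measurement afterwards.
- **Contact:** the wrist force never went above about 7 N, which is just the plate's own weight, in any reading I took. It was near zero at hand-in, with the arm clear at 0.30 m.
- **Other things:** the bystanders and the green plate look unmoved in the final top view, except the jar and tape measure, which the arm hid there. Both show in the final side view, but I only compared them with the start by eye.
- **Disagreements:** both plates sat 1–2 mm to one side of nominal in the gripper pictures, and I corrected for that before lowering each. The notched plate measured about 0.6 degrees off the tray's axes, which is within the measuring error.

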